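# Size a reaction blade on the slot ladder

### The job

Take the blue-handled reaction blade that hangs at the red tile and find its size on the slot ladder: starting at the narrowest slot, rest its lower edge on each slot in turn, skipping none, until the first slot lets it in. Leave it standing there, fully home and let go, and leave the other two blades and everything else lying about undisturbed.

Things in the scene. Friction and masses are not known exactly. Their poses are not given: they have to be found in the camera images.
- blade_a_grip (a point): One of three T-shaped blades: blue bar handle 120 x 22 x 26 mm (along this point's x, y, z) with a steel blade centred below it, 70 mm along x, reaching 50 mm below the bar, 8, 13 or 18 mm thick (which is which is not told), lower edges rounded 2.5 mm. 0.25 to 0.55 kg. The point is the bar's centre, 63 mm above the blade's lower edge. Starts hanging upright by its bar ends in the rack.
- blade_b_grip (a point): One of three T-shaped blades: blue bar handle 120 x 22 x 26 mm (along this point's x, y, z) with a steel blade centred below it, 70 mm along x, reaching 50 mm below the bar, 8, 13 or 18 mm thick (which is which is not told), lower edges rounded 2.5 mm. 0.25 to 0.55 kg. The point is the bar's centre, 63 mm above the blade's lower edge. Starts hanging upright by its bar ends in the rack.
- blade_c_grip (a point): One of three T-shaped blades: blue bar handle 120 x 22 x 26 mm (along this point's x, y, z) with a steel blade centred below it, 70 mm along x, reaching 50 mm below the bar, 8, 13 or 18 mm thick (which is which is not told), lower edges rounded 2.5 mm. 0.25 to 0.55 kg. The point is the bar's centre, 63 mm above the blade's lower edge. Starts hanging upright by its bar ends in the rack.
- blade_a: Of the same blade: the middle of the blade's lower edge, 63 mm below its grip point; same axes.
- blade_b: Of the same blade: the middle of the blade's lower edge, 63 mm below its grip point; same axes.
- blade_c: Of the same blade: the middle of the blade's lower edge, 63 mm below its grip point; same axes.
- rack: Fixed gray rack, base 200 (x) x 245 (y) x 12 mm, origin under its centre. Two steel rails along y at x = -52 and +52 mm, 14 mm thick, tops 72 mm up, teeth to 84 mm; their 27 mm notches, open above, carry the bar ends. Three places at y = -75, 0, +75 mm; bars lie along x, bar centres 85 mm above the table.
- job_tile_mid (a point): Centre of the red tile, 26 x 46 x 12 mm, fixed on the rack's base 84 mm in front of one place along the rack's +x (same axes as the rack): the blade at the same rack y is the one to size. The other two places have gray tiles.
- ladder: Fixed ladder of five aluminium slots on a dark plinth 100 (x) x 216 (y) x 15 mm, origin under its centre, top 45 mm above the table. The slots run along x, 84 mm long, open at both ends and above, 30 mm deep, stepped along y from the narrowest at +y to the widest at -y, with 18 mm walls. Yellow dots (1 to 5) at each slot's +x end count from the narrowest.
- slot1 (a point): Middle of the mouth (at the top face) of slot 1, 5.5 mm wide, 30 mm deep; x along the slot, y across it towards the narrow end, z up.
- slot2 (a point): Middle of the mouth (at the top face) of slot 2, 10.5 mm wide, 30 mm deep; x along the slot, y across it towards the narrow end, z up.
- slot3 (a point): Middle of the mouth (at the top face) of slot 3, 15.5 mm wide, 30 mm deep; x along the slot, y across it towards the narrow end, z up.
- slot4 (a point): Middle of the mouth (at the top face) of slot 4, 20.5 mm wide, 30 mm deep; x along the slot, y across it towards the narrow end, z up.
- slot5 (a point): Middle of the mouth (at the top face) of slot 5, 25.5 mm wide, 30 mm deep; x along the slot, y across it towards the narrow end, z up.
- hook_stand_top (a point): Top middle of a fixed hook stand with a hanging wrench head that stands between rack and ladder: 140 mm (x) x 56 mm (y), this point 185 mm above the table, nothing of it is higher than 187 mm. An obstacle.
- impact_socket_center (a point): Bystander, loose: centre (half-way up) of a black deep impact socket, 40 mm diameter, 80 mm tall, upright. Leave alone.
- thumb_wheel_center (a point): Bystander, loose: centre (half-way up) of a knurled aluminium thumb wheel, 62 mm diameter, 34 mm tall. Leave alone.
- coupling_center (a point): Bystander, loose: centre (half-way up) of a brass drive coupling, 60 mm diameter, 65 mm tall. Leave alone.
- click_wrench_center (a point): Bystander, loose: centre (half-way up) of a blue-handled click wrench lying flat, 215 mm long, 34 mm high. Leave alone.
Things that resemble listed ones, but are neither listed nor needed, are in the scene too. What is shaped like the blade_c but brown or pink is not meant.

How it is judged (in metres and radians):
On the way, in this order (a step that is already met when the one before it is completed fails the run):
1. the blade's lower edge rests on the narrowest slot (1), which refuses it (((y of blade_a_grip in the frame of slot1 between -0.01 and 0.01 m and x of blade_a_grip in the frame of slot1 between -0.025 and 0.025 m and z of blade_a_grip in the frame of slot1 between 0.056 and 0.069 m and contact force between blade_a and ladder above 0.5 N) or (y of blade_b_grip in the frame of slot1 between -0.01 and 0.01 m and x of blade_b_grip in the frame of slot1 between -0.025 and 0.025 m and z of blade_b_grip in the frame of slot1 between 0.056 and 0.069 m and contact force between blade_b and ladder above 0.5 N) or (y of blade_c_grip in the frame of slot1 between -0.01 and 0.01 m and x of blade_c_grip in the frame of slot1 between -0.025 and 0.025 m and z of blade_c_grip in the frame of slot1 between 0.056 and 0.069 m and contact force between blade_c and ladder above 0.5 N))), for 0.1 s.
2. the blade enters slot 2 if that takes it, or rests refused on slot 2 (((y of blade_a_grip in the frame of slot2 between -0.01 and 0.01 m and x of blade_a_grip in the frame of slot2 between -0.025 and 0.025 m and z of blade_a_grip in the frame of slot2 below 0.05 m) or (y of blade_b_grip in the frame of slot2 between -0.01 and 0.01 m and x of blade_b_grip in the frame of slot2 between -0.025 and 0.025 m and z of blade_b_grip in the frame of slot2 between 0.056 and 0.069 m and contact force between blade_b and ladder above 0.5 N) or (y of blade_c_grip in the frame of slot2 between -0.01 and 0.01 m and x of blade_c_grip in the frame of slot2 between -0.025 and 0.025 m and z of blade_c_grip in the frame of slot2 between 0.056 and 0.069 m and contact force between blade_c and ladder above 0.5 N))), for 0.1 s.
3. a blade taken by slot 2 stands there let go; otherwise the blade enters slot 3 if that takes it, or rests refused on slot 3 (((y of blade_a_grip in the frame of slot2 between -0.01 and 0.01 m and x of blade_a_grip in the frame of slot2 between -0.025 and 0.025 m and z of blade_a_grip in the frame of slot2 below 0.036 m and angle between blade_a_grip's own z axis and vertical below 0.13 rad and linear speed of blade_a below 0.02 m/s and contact force between the fingers and blade_a below 0.1 N) or (y of blade_b_grip in the frame of slot3 between -0.01 and 0.01 m and x of blade_b_grip in the frame of slot3 between -0.025 and 0.025 m and z of blade_b_grip in the frame of slot3 below 0.05 m) or (y of blade_c_grip in the frame of slot3 between -0.01 and 0.01 m and x of blade_c_grip in the frame of slot3 between -0.025 and 0.025 m and z of blade_c_grip in the frame of slot3 between 0.056 and 0.069 m and contact force between blade_c and ladder above 0.5 N))), for 0.1 s.
At the end, for the whole second after the job is handed in: The blade that hung at the red tile stands in the narrowest slot that takes it, home on the slot floor (within 3 mm), within 10 mm of the slot's middle line and 25 mm along it, upright within 0.13 rad, let go and at rest; the other two blades hang within 15 mm of where they were ((((y of blade_a_grip in the frame of slot2 between -0.01 and 0.01 m and x of blade_a_grip in the frame of slot2 between -0.025 and 0.025 m and z of blade_a_grip in the frame of slot2 below 0.036 m and angle between blade_a_grip's own z axis and vertical below 0.13 rad and linear speed of blade_a below 0.02 m/s and contact force between the fingers and blade_a below 0.1 N) and (distance of blade_b_grip from where it was at the start of the episode below 0.015 m and (y of blade_b_grip in the frame of job_tile_mid above 0.04 m or y of blade_b_grip in the frame of job_tile_mid below -0.04 m)) and (distance of blade_c_grip from where it was at the start of the episode below 0.015 m and (y of blade_c_grip in the frame of job_tile_mid above 0.04 m or y of blade_c_grip in the frame of job_tile_mid below -0.04 m))) or ((y of blade_b_grip in the frame of slot3 between -0.01 and 0.01 m and x of blade_b_grip in the frame of slot3 between -0.025 and 0.025 m and z of blade_b_grip in the frame of slot3 below 0.036 m and angle between blade_b_grip's own z axis and vertical below 0.13 rad and linear speed of blade_b below 0.02 m/s and contact force between the fingers and blade_b below 0.1 N) and (distance of blade_a_grip from where it was at the start of the episode below 0.015 m and (y of blade_a_grip in the frame of job_tile_mid above 0.04 m or y of blade_a_grip in the frame of job_tile_mid below -0.04 m)) and (distance of blade_c_grip from where it was at the start of the episode below 0.015 m and (y of blade_c_grip in the frame of job_tile_mid above 0.04 m or y of blade_c_grip in the frame of job_tile_mid below -0.04 m))) or ((y of blade_c_grip in the frame of slot4 between -0.01 and 0.01 m and x of blade_c_grip in the frame of slot4 between -0.025 and 0.025 m and z of blade_c_grip in the frame of slot4 below 0.036 m and angle between blade_c_grip's own z axis and vertical below 0.13 rad and linear speed of blade_c below 0.02 m/s and contact force between the fingers and blade_c below 0.1 N) and (distance of blade_a_grip from where it was at the start of the episode below 0.015 m and (y of blade_a_grip in the frame of job_tile_mid above 0.04 m or y of blade_a_grip in the frame of job_tile_mid below -0.04 m)) and (distance of blade_b_grip from where it was at the start of the episode below 0.015 m and (y of blade_b_grip in the frame of job_tile_mid above 0.04 m or y of blade_b_grip in the frame of job_tile_mid below -0.04 m))))); the robot touches nothing.
It fails at once if a blade that is not at the red tile is taken or shifted (two blades displaced by 15 mm) (distance of each of blade_a_grip, blade_b_grip from where it was at the start of the episode above 0.015 m or distance of each of blade_a_grip, blade_c_grip from where it was at the start of the episode above 0.015 m or distance of each of blade_b_grip, blade_c_grip from where it was at the start of the episode above 0.015 m).
It fails at once if a loose bystander is shifted by more than 20 mm (distance of any of impact_socket_center, thumb_wheel_center, coupling_center, click_wrench_center from where it was at the start of the episode above 0.02 m).
It also fails if it takes over 54 s, if anything falls off the work surface, if the arm or the gripper's body presses on something with over 40 N, if the wrist force passes 120 N, or if a joint passes its speed limit or range.

### The arm

A 6-joint arm with a two-finger parallel gripper is mounted at the origin on the work surface. World frame = base frame: x ahead of the robot, y to its left, z up, the work surface at z = 0. Lengths are in mm, angles in rad, forces in N, time in s.
With the tool pointing down it reaches from about 275 to 750 mm from the base axis. Payload 10.2 kg.
Tool frame: the origin (TCP) lies midway between the tips of the shut fingers; the grasp point (between the pads) lies 19 mm behind it; y points along the fingers, z is the direction in which the jaws open and shut, and the axes are right-handed (so a half turn about y gives the same grasp; the last joint's range is limited). The gripper opens to 85 mm and grips with 20 to 120 N. Pads are 22 mm wide; open, the fingers measure 114 mm over their backs; the gripper's body (76 mm by 85 mm) begins 54 mm behind the grasp point. The pads swing forward as they close: fully open they stand 13 mm farther back than shut.
Start: joints at [-1.57, 0.313, 1.498, -0, 1.331, -0.223], TCP at [116.503, -511.916, 231.294] pointing down, gripper open.
Joint ranges: [-2.94, 2.94], [-0.97, 2.17], [0.19, 2.56], [-1.23, 4.37], [0.02, 3.11], [-2.88, 2.88]. Speed limits (rad/s): [2.39, 2.39, 3.01, 3.14, 3.14, 3.14].

### API

Orientations are given as a unit quaternion [w, x, y, z].
In Python, from rig import ctrl gives the robot as it stands.
- The arm moves only by the shell command python3 -m inch 'ROWS' [OPENING] [FORCE]. ROWS is JSON, one flat list of numbers, 6 for each row, row after row: the shift along the tool's x, y, z in cm, then the turn, a rotation vector about the tool's x, y, z in rad. A call has 1 to 8 rows; each row is the pose to reach, as a shift and turn from the pose commanded when the call began, along the tool's axes at that moment; what a row does not reach only later rows make up. A row lasts 1/12 s, in which the tool goes at most 41.7 mm and 7.16 degrees, less where a joint would pass 70% of its speed; a pose out of reach is approached as far as the arm can. A call with a gripper value outside its range is refused whole. OPENING is the gripper command: -1 is fully open, 1 is shut, values between are in proportion, set as the call begins (- or left out, the last holds). The fingers move at their own pace and stop on an object; FORCE is the grip in N (left out, the last holds). Time passes only in rows, so rows that repeat a pose let the fingers close. It gives the time, the measured TCP pose, the force and the opening at its end, in the units of the state.
- ctrl.sense(): the state, without advancing time (a new reading comes with each control period).
- ctrl.capture(name): name is "scene" or "side" or "wrist"; returns the picture (420x560x3 uint8, red, green, blue); there is no depth.
- ctrl.get_calibration(name): a dict with "fx", "fy", "cx", "cy" (pixels), "k1" (the pictures are not rectified: a ray, as slopes to the right and down, at radius r is drawn at 1 + k1 r^2 times it, then the intrinsics apply), "world_to_cam" (4x4, takes a point from world to camera coordinates). Camera axes: x right, y down, z forward; pixel columns grow to the right and rows downward; lengths in mm; the calibration is good to about 2 mm. A picture is of the moment at which its call begins: read the wrist's pose just before it. get_calibration takes no time and is no camera call; for the wrist camera it gives the pose at the moment of the call.
- ctrl.finish_job(): hands the job in, once; it reports no verdict.
Trained networks look in the newest picture that a camera, given by its name, has taken for a name from the list of things; names that differ only in an ending like _2 or _b are one class to them, and where a whole thing is asked for, a point or a joint stands for the part that bears it (a point fixed in the world has none). Each returns a list of dicts, best first, with "score" (0 to 1); they miss things now and then, are a little off and sometimes report something else, mostly with a low value. They report only what shows in the picture. A call takes as long as a camera call. They do not tell look-alikes from the thing itself.
- ctrl.search_frame(thing, camera): "uv" ([column, row] in pixels, amid what is visible of it).
The state is a dict: "time_s": time; "joints": joint angles; "dq": joint speeds; "tau": joint torques, N m; "eef_pos": TCP position; "ee_rot": TCP orientation; "force": force on the tool from outside, world axes, zero at the start; "wrist_torque": the same for the moment, N m; "grip_width": opening from 0.0 (shut) to 1.0 (fully open).
Only numpy, scipy, OpenCV 4.12 (cv2) and the standard library are available. Lean on these libraries where they do the work, as an engineer would, in place of code of your own. Each camera call takes 0.05 s, during which the arm holds its last target.

## Working session

There is one attempt and no reset: what is moved stays moved. The work goes in short steps, Python scripts to look and compute and a shell command to move; the robot and the scene stay as the last step left them, time stands still between calls to the robot, and variables do not carry over. Pictures are saved under pics/ and viewed, and the job is handed in when it is done.

```bash
ls; mkdir -p pics; python3 - <<'E'
from rig import ctrl
import cv2
s=ctrl.sense(); print(s)
for n in ["scene","side","wrist"]:
    im=ctrl.capture(n); cv2.imwrite(f"pics/{n}0.png",im[:,:,::-1]); print(n,ctrl.get_calibration(n))
E
```

```text
pics
{'time_s': 0.0, 'joints': array([-1.57038683e+00,  3.13445289e-01,  1.49847154e+00,  1.23065675e-06,
        1.33099021e+00, -2.23382870e-01]), 'dq': array([0.00074088, 0.00082818, 0.00109136, 0.00041169, 0.00048035,
       0.00034416]), 'tau': array([-1.37128634e-03, -4.12269902e+01, -2.59744906e+01, -2.67745327e-04,
        4.13768328e-03,  2.03623166e-06]), 'eef_pos': array([ 116.50982663, -511.63415508,  230.7245165 ]), 'ee_rot': array([ 0.07900954, -0.0789053 ,  0.70314627, -0.70222273]), 'force': array([-0.36040694,  0.02087672, -0.05532272]), 'wrist_torque': array([ 0.02428021, -0.00662558, -0.02413336]), 'grip_width': 1.0013573338717685}
scene {'fx': 513.6621157171377, 'fy': 513.6621157171377, 'cx': 292.60975543477394, 'cy': 208.11358805289578, 'k1': -0.18287168142873528, 'world_to_cam': array([[ 4.20635222e-02,  9.99028395e-01,  1.31501443e-02,
        -8.45939041e+01],
       [ 7.59953126e-01, -2.34473471e-02, -6.49554823e-01,
        -2.87255167e+02],
       [-6.48615376e-01,  3.73160570e-02, -7.60201030e-01,
         1.91588092e+03],
       [ 0.00000000e+00,  0.00000
[... 340 characters left out ...]
547e-01,
         1.11395740e+02],
       [ 1.07106719e-01, -7.61580292e-01, -6.39158517e-01,
         9.84429399e+02],
       [ 0.00000000e+00,  0.00000000e+00,  0.00000000e+00,
         1.00000000e+00]])}
wrist {'fx': 339.0209373206282, 'fy': 339.0209373206282, 'cx': 278.26048193103134, 'cy': 215.7569138567033, 'k1': -0.08162351603420474, 'world_to_cam': array([[ 2.21808098e-01, -9.75089273e-01, -1.44098646e-03,
        -5.25031596e+02],
       [-9.31430203e-01, -2.12313557e-01,  2.95568488e-01,
        -3.81198979e+01],
       [-2.88511603e-01, -6.42173059e-02, -9.55320466e-01,
         3.80082837e+02],
       [ 0.00000000e+00,  0.00000000e+00,  0.00000000e+00,
         1.00000000e+00]])}
```

View pics/scene0.png

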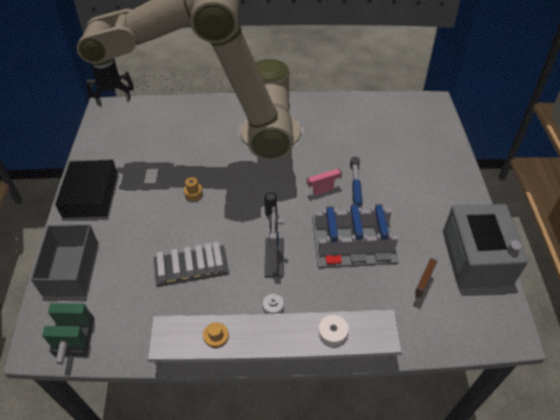

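View pics/side0.png

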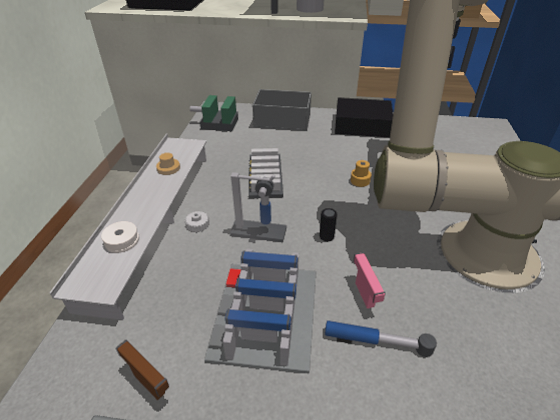

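View pics/wrist0.png

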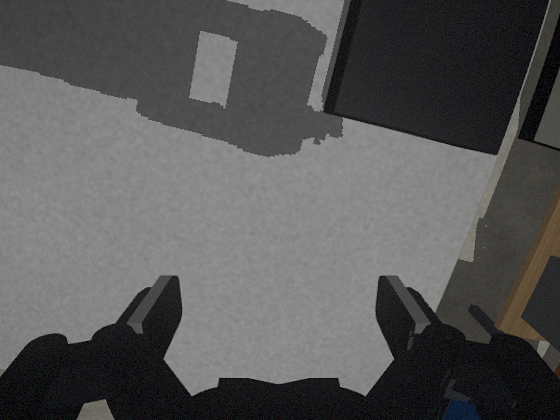

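The scene view has the rack with blue bars at about (355,235), red tile at (333,260), the ladder at (190,262) and the hook stand between them at (275,250). The side view shows the same: tile at (235,277), ladder at (265,170). I'll zoom in to measure.

```bash
cat > h.py <<'E'
import numpy as np, cv2
from rig import ctrl
def proj(P,c):
    P=np.atleast_2d(P); W=np.array(c["world_to_cam"]); q=P@W[:3,:3].T+W[:3,3]
    s=q[:,:2]/q[:,2:]; r2=(s**2).sum(1,keepdims=True); s=s*(1+c["k1"]*r2)
    return s*[c["fx"],c["fy"]]+[c["cx"],c["cy"]]
def ray(uv,c):
    d=(np.array(uv,float)-[c["cx"],c["cy"]])/[c["fx"],c["fy"]]
    s=d.copy()
    for _ in range(20): s=d/(1+c["k1"]*(s@s))
    W=np.array(c["world_to_cam"]); R=W[:3,:3]
    o=-R.T@W[:3,3]; v=R.T@np.array([s[0],s[1],1]); return o,v/np.linalg.norm(v)
def at_z(uv,c,z):
    o,v=ray(uv,c); return o+v*(z-o[2])/v[2]
def tri(uvs,cs):
    A=np.zeros((3,3));b=np.zeros(3)
    L=[ray(u,c) for u,c in zip(uvs,cs)]
    for o,v in L:
        M=np.eye(3)-np.outer(v,v);A+=M;b+=M@o
    p=np.linalg.solve(A,b); return p,[np.linalg.norm((np.eye(3)-np.outer(v,v))@(p-o)) for o,v in L]
E
python3 - <<'E'
from h import *
for n,b in [("scene",(140,170,420,310)),("side",(190,120,350,380))]:
    im=cv2.imread(f"pics/{n}0.png"); x0,y0,x1,y1=b; f=min(800/(x1-x0),600/(y1-y0))
    cv2.imwrite(f"pics/{n}0z.png",cv2.resize(im[y0:y1,x0:x1],None,fx=f,fy=f,interpolation=cv2.INTER_CUBIC)); print(f)
for t in ["blade_a_grip","job_tile_mid","ladder","rack","slot1","slot5","hook_stand_top","impact_socket_center","thumb_wheel_center","coupling_center","click_wrench_center"]:
    U={}
    for n in ["scene","side"]:
        r=ctrl.search_frame(t,n); U[n]=r
        print(t,n,[(np.round(q["uv"],1).tolist(),round(q["score"],2)) for q in r[:4]])
    if all(U.values()) and t!="blade_a_grip":
        p,e=tri([U[n][0]["uv"] for n in U],[ctrl.get_calibration(n) for n in U]); print("   ",p.round(1),np.round(e,1))
E
```

```text
2.857142857142857
2.3076923076923075
blade_a_grip scene [([383.3, 223.0], 0.52)]
blade_a_grip side [([257.4, 324.6], 0.7), ([270.0, 264.6], 0.25), ([281.5, 339.0], 0.18)]
job_tile_mid scene []
job_tile_mid side [([231.8, 277.2], 0.67)]
ladder scene [([190.2, 263.4], 0.82), ([271.1, 203.6], 0.59)]
ladder side [([265.4, 169.9], 0.8), ([270.6, 264.2], 0.43)]
    [ 599.7 -245.3   22.1] [3.8 3.8]
rack scene [([350.5, 239.5], 0.64)]
rack side [([282.8, 338.2], 0.89)]
    [469.6 258.3 -65.3] [5. 5.]
slot1 scene [([192.4, 263.4], 0.76)]
slot1 side [([266.3, 165.8], 0.87)]
    [ 600.9 -240.6   34.3] [10.8 10.8]
slot5 scene [([192.4, 263.4], 0.76)]
slot5 side [([266.3, 165.8], 0.87)]
    [ 600.9 -240.6   34.3] [10.8 10.8]
hook_stand_top scene [([332.7, 227.1], 0.6), ([273.4, 246.3], 0.57)]
hook_stand_top side [([262.4, 222.4], 0.66), ([198.1, 221.4], 0.51)]
    [551.3 156.9 148.5] [27.3 27.3]
impact_socket_center scene [([271.7, 205.6], 0.77), ([356.0, 219.9], 0.65)]
impact_socket_center side [([326.9, 225.5], 0.74)]
    [ 3.989e+02 -1.000e-01  3.960e+01] [2.2 2.2]
thumb_wheel_center scene [([272.4, 303.1], 0.71)]
thumb_wheel_center side [([196.6, 220.7], 0.66)]
    [739.7  -2.8  14.2] [0.5 0.5]
coupling_center scene [([190.9, 190.8], 0.54)]
coupling_center side [([358.6, 176.0], 0.75)]
    [ 312.5 -265.2   18.3] [2.1 2.1]
click_wrench_center scene [([356.4, 182.0], 0.72)]
click_wrench_center side [([372.1, 337.9], 0.84), ([265.1, 168.6], 0.23)]
    [290.5 288.6  19.5] [2.4 2.4]
```

View pics/scene0z.png

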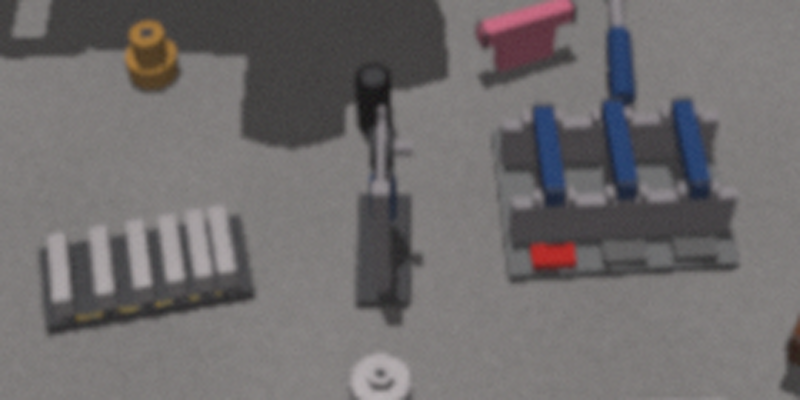

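View pics/side0z.png

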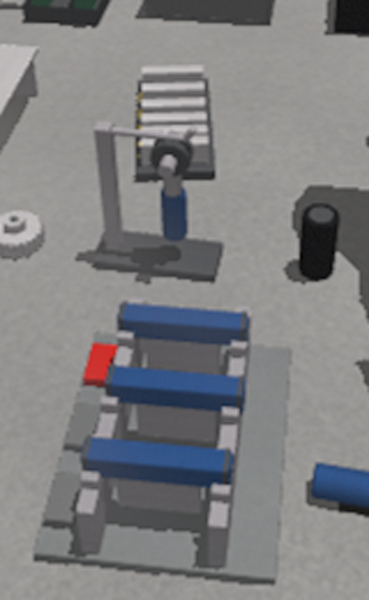

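```bash
cat > fit.py <<'E'
from h import *
from scipy.optimize import least_squares
cs=ctrl.get_calibration("scene"); cd=ctrl.get_calibration("side")
zs=lambda u:np.array(u)/2.857142857+[140,170]
zd=lambda u:np.array(u)/2.3076923+[190,120]
def fit(obs,p0):
    def res(p,full=False):
        c,s=np.cos(p[2]),np.sin(p[2]); out=[]
        for P,cam,uv in obs:
            w=[p[0]+c*P[0]-s*P[1],p[1]+s*P[0]+c*P[1],P[2]]
            out.append(proj(w,cam)[0]-uv)
        return np.ravel(out)
    r=least_squares(res,p0,loss='soft_l1'); return r.x,res(r.x).reshape(-1,2)
rack=[((100,-122.5,12),cs,zs((508,275))),((100,122.5,12),cs,zs((737,262))),((-100,-122.5,12),cs,zs((497,127))),
 ((100,122.5,12),cd,zd((36,553))),((-100,122.5,12),cd,zd((275,576))),((-100,-122.5,12),cd,zd((290,347))),
 ((60,-75,98),cs,zs((554,187))),((-60,-75,98),cs,zs((543,107))),((60,0,98),cs,zs((627,184))),((-60,0,98),cs,zs((613,103))),((60,75,98),cs,zs((699,182))),((-60,75,98),cs,zs((683,101))),
 ((60,-86,98),cd,zd((121,304))),((-60,-86,98),cd,zd((248,312))),((60,-11,98),cd,zd((110,367))),((-60,-11,98),cd,zd((244,375))),((60,64,98),cd,zd((88,438))),((-60,64,98),cd,zd((231,449))),
 ((84,-75,18),cs,zs((553,255)))]
p,e=fit(rack,[550,200,0]); print("rack",p.round(3)); print(e.round(1).tolist())
w=[92.75,69.25,40.75,7.25,-31.25,-74.75]
lad=[((50,-108,15),cs,zs((50,324))),((50,108,15),cs,zs((253,291))),((-50,108,15),cs,zs((238,215))),((-50,-108,15),cs,zs((41,252)))]
tops=[((218,207),(227,271)),((196,210),(204,275)),((170,215),(177,281)),((135,221),(143,287)),((98,227),(105,294)),((57,234),(63,301))]
for y,(a,b) in zip(w,tops): lad+=[((-42,y-9,45),cs,zs(a)),((42,y-9,45),cs,zs(b))]
p2,e2=fit(lad,[600,-240,0]); print("lad",p2.round(3)); print(e2.round(1).tolist())
E
python3 fit.py
```

```text
rack [5.11526e+02 2.52342e+02 2.90000e-02]
[[-0.1, -0.8], [0.8, -0.9], [-2.6, -0.9], [-1.9, 0.5], [0.3, 1.6], [-0.2, 0.5], [0.3, 0.8], [-0.7, -2.7], [0.4, 0.5], [-0.8, -2.4], [0.6, -0.1], [-1.1, -2.8], [-0.3, -1.0], [0.4, -0.0], [-2.5, -1.4], [-0.8, 0.3], [-1.1, -1.0], [1.3, 0.1], [-0.4, -0.3]]
lad [ 6.02066e+02 -2.42071e+02  1.85000e-01]
[[-1.7, 1.3], [0.8, -0.1], [1.2, -0.4], [-0.6, -1.3], [-0.4, -0.1], [0.3, 0.4], [-0.5, 0.2], [0.3, 0.4], [-0.9, 0.1], [-0.1, 0.0], [0.2, -0.1], [0.3, -0.1], [0.2, -0.1], [0.3, -0.2], [0.0, -0.0], [-0.1, -0.1]]
```

```bash
cat >> h.py <<'E'
from scipy.spatial.transform import Rotation as R_
def rot(s): q=np.array(s["ee_rot"]); return R_.from_quat(q[[1,2,3,0]])
def tgt(yaw,flip=False):
    "tool y down; tool z along -y_world rotated by yaw etc: returns Rotation"
    zz=np.array([-np.sin(yaw),np.cos(yaw),0])*(-1 if flip else 1); yy=np.array([0,0,-1.]); xx=np.cross(yy,zz)
    return R_.from_matrix(np.c_[xx,yy,zz])
def go(pos,Rt=None,ref=None):
    "print shift(cm) and rotvec in tool frame from measured pose"
    s=ctrl.sense(); R=rot(s); Rt=Rt or R
    d=R.inv().apply(np.array(pos)-s["eef_pos"])/10; rv=(R.inv()*Rt).as_rotvec()
    print("t",round(s["time_s"],2),"pos",np.round(s["eef_pos"],1),"shift cm",d.round(2).tolist(),"rv",rv.round(3).tolist(),"dist",round(np.linalg.norm(d)*10),"j",np.round(s["joints"],2),"F",np.round(s["force"],1),"w",round(s["grip_width"],3))
E
python3 - <<'E'
from h import *
s=ctrl.sense(); print(rot(s).as_matrix().round(3))
W=np.array(ctrl.get_calibration("wrist")["world_to_cam"]); c=-W[:3,:3].T@W[:3,3]; print("cam in tool",rot(s).inv().apply(c-s["eef_pos"]).round(1), "cam axes in tool (rows xyz cam)",(W[:3,:3]@rot(s).as_matrix()).round(3))
go([513.7,177.4,250],tgt(0.029)); go([513.7,177.4,250],tgt(0.029,True))
E
```

```text
[[-0.975 -0.     0.222]
 [-0.222 -0.    -0.975]
 [ 0.    -1.    -0.   ]]
cam in tool [ -75.9 -142.7    0.6] cam axes in tool (rows xyz cam) [[ 0.     0.001  1.   ]
 [ 0.955 -0.296  0.   ]
 [ 0.296  0.955 -0.001]]
t 1.25 pos [ 116.5 -511.9  231.3] shift cm [-54.03, -1.87, -58.4] rv [0.0, -2.947, -0.0] dist 796 j [-1.57  0.31  1.5  -0.    1.33 -0.22] F [ 0.3 -0.2 -0.9] w 1.002
t 1.25 pos [ 116.5 -511.9  231.3] shift cm [-54.03, -1.87, -58.4] rv [0.0, 0.195, 0.0] dist 796 j [-1.57  0.31  1.5  -0.    1.33 -0.22] F [ 0.3 -0.2 -0.9] w 1.002
```

```bash
python3 -m inch '[-54,-1.9,-58.4,0,0.195,0,-54,-1.9,-58.4,0,0.195,0,-54,-1.9,-58.4,0,0.195,0,-54,-1.9,-58.4,0,0.195,0,-54,-1.9,-58.4,0,0.195,0,-54,-1.9,-58.4,0,0.195,0,-54,-1.9,-58.4,0,0.195,0,-54,-1.9,-58.4,0,0.195,0]' -1
python3 -c "
from h import *
go([513.7,177.4,250],tgt(0.029,True))"
```

```text
time_s: 1.92
eef_pos: [283.2, -221.3, 239.5]
ee_rot: [-0.01, 0.01, -0.707, 0.707]
force: [0.4, -1.2, 0.8]
grip_width: 1.001
t 1.92 pos [ 283.2 -221.3  239.5] shift cm [-24.16, -1.06, -39.21] rv [-0.001, -0.001, -0.0] dist 461 j [-0.99 -0.07  1.92  0.    1.3   0.55] F [ 0.4 -1.2  0.8] w 1.001
```

```bash
python3 -m inch '[-24,-1,-39,0,0,0,-24,-1,-39,0,0,0,-24,-1,-39,0,0,0,-24,-1,-39,0,0,0,-24,-1,-39,0,0,0,-24,-1,-39,0,0,0,-24,-1,-39,0,0,0,-24,-1,-39,0,0,0]' 
python3 -c "
from h import *
go([513.7,177.4,250],tgt(0.029,True))"
```

```text
time_s: 2.58
eef_pos: [449.8, 67.9, 246.7]
ee_rot: [-0.011, 0.01, -0.707, 0.707]
force: [0.1, -2.2, 0.8]
grip_width: 0.996
t 2.58 pos [449.8  67.9 246.7] shift cm [-6.71, -0.32, -10.75] rv [-0.0, 0.0, -0.001] dist 127 j [-0.11  0.14  1.67 -0.    1.33  1.43] F [ 0.1 -2.2  0.8] w 0.996
```

```bash
python3 -m inch '[-7.2,-0.3,-11.7,0,0,0,-7.2,-0.3,-11.7,0,0,0,-7.2,-0.3,-11.7,0,0,0,-7.2,-0.3,-11.7,0,0,0,-7.2,-0.3,-11.7,0,0,0,-7.2,-0.3,-11.7,0,0,0]' 
python3 -c "
from h import *
go([513.7,177.4,250],tgt(0.029,True))
im=ctrl.capture('wrist'); cv2.imwrite('pics/w1.png',im[:,:,::-1])
print(ctrl.search_frame('blade_a_grip','wrist')); print(ctrl.search_frame('job_tile_mid','wrist'))
import pickle; pickle.dump(ctrl.get_calibration('wrist'),open('w1.pkl','wb'))
"
```

```text
time_s: 3.08
eef_pos: [517.7, 184.9, 249.1]
ee_rot: [-0.01, 0.011, -0.707, 0.707]
force: [-0.0, -0.1, 0.5]
grip_width: 0.999
t 3.08 pos [517.7 184.9 249.1] shift cm [0.42, -0.09, 0.74] rv [-0.0, 0.001, 0.001] dist 9 j [ 0.13  0.36  1.39 -0.    1.39  1.67] F [-0.  -0.1  0.5] w 0.999
[{'uv': [128.7, 190.2], 'score': 0.78}]
[{'uv': [285.1, 104.7], 'score': 0.72}]
```

View pics/w1.png

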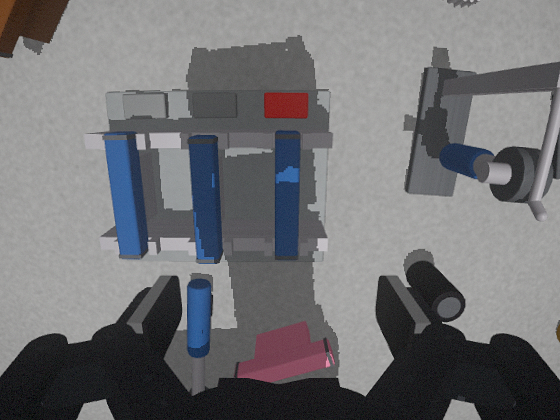

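Three bars in the wrist view: the target one sits at columns 275-300, rows 131-259, behind the red tile at (286,105). I'll zoom and triangulate it against the fixed views.

```bash
python3 - <<'E'
from h import *
im=cv2.imread('pics/w1.png'); cv2.imwrite('pics/w1z.png',cv2.resize(im[85:270,180:340],None,fx=3.2,fy=3.2,interpolation=cv2.INTER_CUBIC))
import pickle; c=pickle.load(open('w1.pkl','rb')); print(proj([[513.7+a*np.cos(.029)-b*np.sin(.029),177.4+a*np.sin(.029)+b*np.cos(.029),z] for a in(60,-60) for b in (11,-11) for z in (98,72)],c).round(1).tolist())
E
```

```text
[[272.0, 135.9], [272.5, 133.9], [297.8, 135.8], [296.3, 133.9], [272.9, 264.7], [273.3, 253.7], [295.9, 264.6], [294.7, 253.7]]
```

View pics/w1z.png

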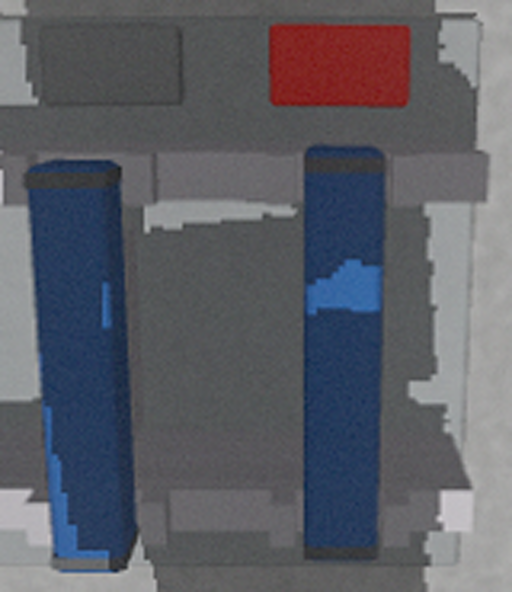

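```bash
python3 - <<'E'
from h import *
import pickle
from scipy.optimize import least_squares
c=pickle.load(open('w1.pkl','rb')); cs=ctrl.get_calibration("scene"); cd=ctrl.get_calibration("side")
zs=lambda u:np.array(u)/2.857142857+[140,170]
zd=lambda u:np.array(u)/2.3076923+[190,120]
obs=[(60,11,c,(275.2,133.5)),(60,-11,c,(300,133.5)),(-60,11,c,(275,259.2)),(-60,-11,c,(298.3,259.2)),
(60,0,cs,zs((554,187))),(-60,0,cs,zs((543,107))),(60,-11,cd,zd((121,304))),(-60,-11,cd,zd((248,312)))]
for sel,nm in ((obs,'all'),(obs[:4],'wrist'),):
    def f(p): return np.ravel([proj([p[0]+a*np.cos(p[3])-b*np.sin(p[3]),p[1]+a*np.sin(p[3])+b*np.cos(p[3]),p[2]],k)[0]-uv for a,b,k,uv in sel])
    r=least_squares(f,[514,177,98,.03],x_scale=[1,1,1,.01],loss='soft_l1'); print(nm,r.x.round(3),r.fun.round(1).tolist())
E
```

```text
all [5.15565e+02 1.75076e+02 9.11500e+01 2.80000e-02] [-0.3, -0.3, 0.3, -0.3, 0.3, 0.7, -0.3, 0.7, -0.6, 2.7, -1.5, -0.8, -0.7, 0.4, -0.4, 1.4]
wrist [5.15185e+02 1.75001e+02 8.87100e+01 2.80000e-02] [-0.1, -0.0, 0.1, -0.0, 0.4, 0.0, -0.4, 0.0]
```

```bash
python3 -c "
from h import *
go([515.3,175.0,170],tgt(0.028,True))"
python3 -m inch '[0.25,4,0.97,0,0,0,0.25,7.9,0.97,0,0,0,0.25,7.9,0.97,0,0,0,0.25,7.9,0.97,0,0,0]' -0.3
python3 -c "
from h import *
go([515.3,175.0,170],tgt(0.028,True))
im=ctrl.capture('wrist'); cv2.imwrite('pics/w2.png',im[:,:,::-1])
import pickle; c=ctrl.get_calibration('wrist');pickle.dump(c,open('w2.pkl','wb'))
a=im.astype(int); m=(a[:,:,2]>a[:,:,0]+25); m[:, :200]=0; m[:,400:]=0; m[300:]=0
n,l,st,ce=cv2.connectedComponentsWithStats(m.astype('uint8')); print([s.tolist() for s in st[1:] if s[4]>300])
"
```

```text
t 3.23 pos [517.6 183.7 249.8] shift cm [0.25, 7.98, 0.86] rv [-0.0, -0.0, -0.0] dist 80 j [ 0.13  0.35  1.39 -0.    1.39  1.67] F [-0.7  0.1  0.5] w 0.997
time_s: 3.57
eef_pos: [515.1, 174.1, 170.6]
ee_rot: [-0.009, 0.011, -0.707, 0.707]
force: [-0.3, 0.8, 1.8]
grip_width: 0.649
t 3.57 pos [515.1 174.1 170.6] shift cm [-0.03, 0.06, -0.09] rv [-0.0, -0.0, 0.002] dist 1 j [0.11 0.41 1.53 0.   1.21 1.65] F [-0.3  0.8  1.8] w 0.649
[[257, 144, 34, 153, 4931]]
```

View pics/w2.png

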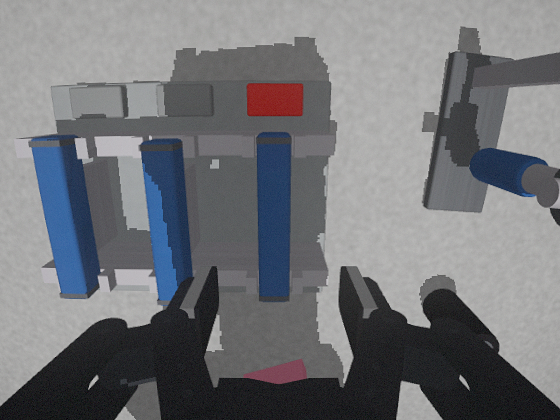

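The bar sits at columns 258-291, rows 133-300, between the fingers (217 and 340).

```bash
python3 - <<'E'
from h import *
im=cv2.imread('pics/w2.png'); a=im[120:310,235:315]; cv2.imwrite('pics/w2z.png',cv2.resize(a,None,fx=3.1,fy=3.1,interpolation=cv2.INTER_CUBIC))
E
```

```text
(no output)
```

View pics/w2z.png

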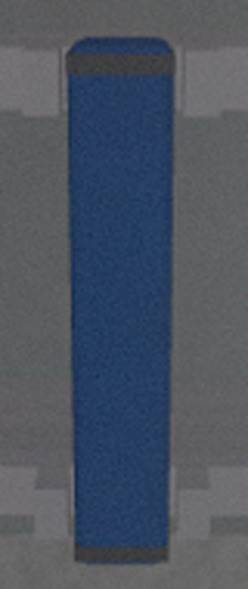

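```bash
python3 - <<'E'
from h import *
import pickle
from scipy.optimize import least_squares
c=pickle.load(open('w1.pkl','rb')); c2=pickle.load(open('w2.pkl','rb'))
obs=[(60,11,c,(275.2,134.3)),(60,-11,c,(300,134.3)),(-60,11,c,(275,259.2)),(-60,-11,c,(298.3,259.2)),
(60,11,c2,(256.3,137.4)),(60,-11,c2,(290.8,137.4)),(-60,11,c2,(259.2,301)),(-60,-11,c2,(288.9,301))]
for sel,nm in ((obs,'all'),(obs[4:],'w2'),):
    def f(p): return np.ravel([proj([p[0]+a*np.cos(p[3])-b*np.sin(p[3]),p[1]+a*np.sin(p[3])+b*np.cos(p[3]),p[2]],k)[0]-uv for a,b,k,uv in sel])
    r=least_squares(f,[514,177,98,.03],x_scale=[1,1,1,.01],loss='soft_l1'); print(nm,r.x.round(3),r.fun.round(1).tolist())
# pure triangulation of ends
for e in (60,-60):
    u=[np.mean([o[3] for o in obs if o[0]==e and o[2] is k],0) for k in (c,c2)]
    print(tri(u,[c,c2]))
E
```

```text
all [5.15744e+02 1.76527e+02 9.11210e+01 2.80000e-02] [-1.9, -1.4, -1.4, -1.3, -1.2, 0.5, -1.8, 0.5, 1.2, 0.5, 0.6, 0.5, 1.1, -0.2, 0.6, -0.1]
w2 [5.16132e+02 1.77141e+02 9.20750e+01 2.70000e-02] [0.2, -0.0, -0.2, -0.0, 0.2, 0.0, -0.2, 0.1]
(array([578.0943331 , 178.06121874, 132.82732546]), [np.float64(0.8931591050479516), np.float64(0.8931591050479967)])
(array([460.39939717, 174.65628092,  99.46157305]), [np.float64(0.9225352231895058), np.float64(0.9225352231894238)])
```

```bash
cat >> h.py <<'E'
def shot(name,n='wrist'):
    import pickle
    c=ctrl.get_calibration(n); im=ctrl.capture(n); cv2.imwrite(f'pics/{name}.png',im[:,:,::-1]); pickle.dump(c,open(name+'.pkl','wb')); return im,c
E
python3 - <<'E'
from h import *
go([516,176.5,170],tgt(0.028,True))
im,c=shot('w3')
g=cv2.imread('pics/w3.png').astype(int)
for row in (137,160,200,240,280,300):
    b=g[row,225:325,0]-g[row,225:325,2]; x=np.where(b>18)[0]+225; print(row,x.min() if len(x) else None,x.max() if len(x) else None)
print(proj([[516+a*np.cos(.028)-b*np.sin(.028),176.5+a*np.sin(.028)+b*np.cos(.028),z] for z in (92,98) for a in(60,-60) for b in (11,-11)],c).round(1).tolist())
go([516,176.5,170],tgt(0.028,True))
E
```

```text
t 3.62 pos [516.2 174.5 172.4] shift cm [0.02, 0.24, -0.2] rv [0.0, 0.0, -0.002] dist 3 j [0.11 0.41 1.52 0.   1.21 1.65] F [ 1.  -0.5  0.7] w 0.651
137 259 289
160 258 291
200 258 290
240 259 290
280 260 289
300 None None
[[257.4, 137.6], [291.5, 137.6], [260.4, 301.2], [289.6, 301.2], [256.8, 138.3], [291.8, 138.3], [259.9, 305.5], [289.9, 305.5]]
t 3.67 pos [516.7 174.7 173.1] shift cm [0.06, 0.31, -0.18] rv [0.0, 0.0, -0.004] dist 4 j [0.11 0.41 1.52 0.   1.21 1.65] F [ 0.5 -0.6  0.4] w 0.65
```

```bash

python3 -m inch '[0,4,-0.16,0,0,0,0,8,-0.16,0,0,0,0,10.7,-0.16,0,0,0,0,10.7,-0.16,0,0,0,0,10.7,-0.16,0,0,0]' -0.3
python3 -m inch '[0,0,0,0,0,0,0,0,0,0,0,0,0,0,0,0,0,0,0,0,0,0,0,0,0,0,0,0,0,0,0,0,0,0,0,0]' 1 50
python3 -c "
from h import *
go([516,176.5,64],tgt(0.028,True))
im,c=shot('w4')"
```

```text
time_s: 4.08
eef_pos: [516.5, 176.6, 65.3]
ee_rot: [0.011, -0.01, 0.707, -0.707]
force: [0.6, -0.5, 0.7]
grip_width: 0.651
time_s: 4.58
eef_pos: [516.8, 176.6, 65.9]
ee_rot: [0.012, -0.009, 0.707, -0.707]
force: [-1.4, 0.3, 7.2]
grip_width: 0.25
t 4.58 pos [516.8 176.6  65.9] shift cm [0.08, 0.19, 0.01] rv [0.0, 0.001, -0.004] dist 2 j [0.11 0.54 1.63 0.   0.97 1.66] F [-1.4  0.3  7.2] w 0.25
```

View pics/w4.png

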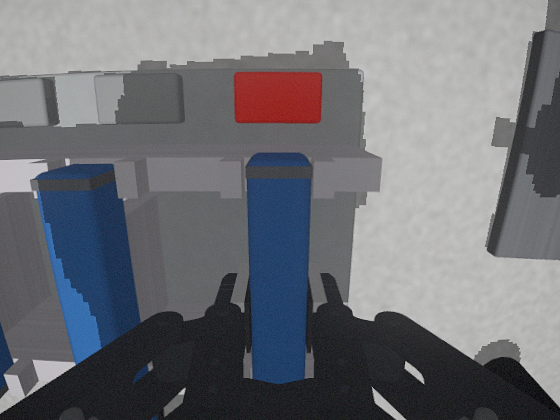

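Bar gripped: it runs between the fingers at columns 247-312 with width reading 0.25, about 21 mm. Lifting straight up.

```bash

python3 -m inch '[0,-1,0,0,0,0,0,-3,0,0,0,0,0,-7,0,0,0,0,0,-11,0,0,0,0,0,-15,0,0,0,0,0,-19,0,0,0,0,0,-22,0,0,0,0,0,-22,0,0,0,0]' 1 60
python3 - <<'E'
from h import *
import pickle
c=pickle.load(open('w4.pkl','rb'))
for u in ((247,177),(312,177)): print(at_z(u,c,98).round(1),at_z(u,c,95).round(1))
R=tgt(0.185,True)
th=.185
s1=np.array([602.1,-242.1])+72*np.array([-np.sin(th),np.cos(th)]); print(s1)
go([s1[0],s1[1],285],R)
im,c=shot('w5'); shot('sc5','scene')
E
```

```text
time_s: 5.3
eef_pos: [516.9, 176.7, 291.1]
ee_rot: [0.014, -0.006, 0.707, -0.707]
force: [-0.3, -0.8, -4.8]
grip_width: 0.242
[571.4 188.   98. ] [570.9 188.3  95. ]
[572.1 166.5  98. ] [571.5 166.2  95. ]
[ 588.85584959 -171.32858995]
t 5.3 pos [516.9 176.7 291.1] shift cm [-6.18, 0.65, 35.0] rv [0.0, -0.156, -0.012] dist 355 j [ 0.11  0.32  1.33 -0.    1.48  1.66] F [-0.3 -0.8 -4.8] w 0.242
```

View pics/w5.png

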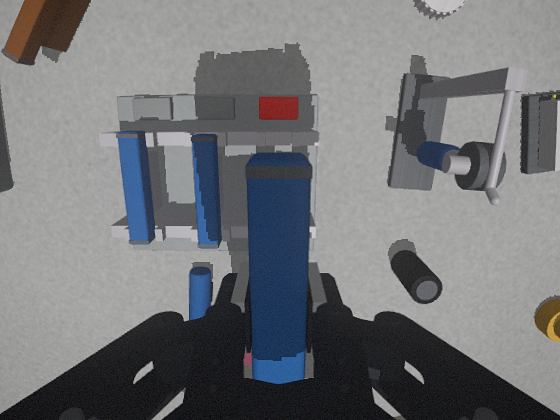

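```bash

python3 -m inch '[-6.2,0,35,0,-0.157,0,-6.2,0,35,0,-0.157,0,-6.2,0,35,0,-0.157,0,-6.2,0,35,0,-0.157,0,-6.2,0,35,0,-0.157,0,-6.2,0,35,0,-0.157,0,-6.2,0,35,0,-0.157,0,-6.2,0,35,0,-0.157,0]'
python3 - <<'E'
from h import *
go([588.8,-171.3,200],tgt(0.185,True))
E
```

```text
time_s: 6.07
eef_pos: [581.5, -147.8, 281.2]
ee_rot: [0.064, -0.067, 0.705, -0.703]
force: [1.4, 0.5, -4.3]
grip_width: 0.248
t 6.07 pos [ 581.5 -147.8  281.2] shift cm [-0.31, 8.12, 2.46] rv [0.003, 0.001, 0.004] dist 85 j [-0.44  0.46  1.16  0.    1.53  0.94] F [ 1.4  0.5 -4.3] w 0.248
```

```bash

python3 -m inch '[-0.3,3,2.1,0,0,0,-0.3,6,2.1,0,0,0,-0.3,8,2.1,0,0,0,-0.3,8,2.1,0,0,0,-0.3,8,2.1,0,0,0,-0.3,8,2.1,0,0,0]'
python3 - <<'E'
from h import *
go([588.8,-171.3,200],tgt(0.185,True))
shot('w6');shot('sc6','scene')
s=ctrl.sense(); print(s["eef_pos"])
E
```

```text
time_s: 6.57
eef_pos: [589.4, -166.0, 204.6]
ee_rot: [-0.066, 0.065, -0.704, 0.704]
force: [0.7, 0.8, -4.2]
grip_width: 0.247
t 6.57 pos [ 589.4 -166.   204.6] shift cm [0.16, 0.46, 0.51] rv [-0.001, 0.001, -0.001] dist 7 j [-0.47  0.53  1.26 -0.    1.36  0.92] F [ 0.7  0.8 -4.2] w 0.247
[ 589.62721097 -166.0536416   205.16240389]
```

View pics/w6.png

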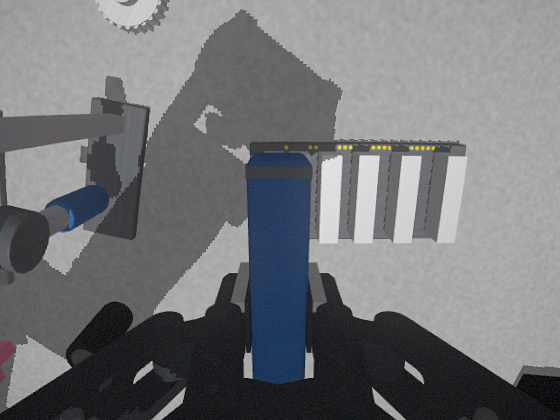

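View pics/sc6.png

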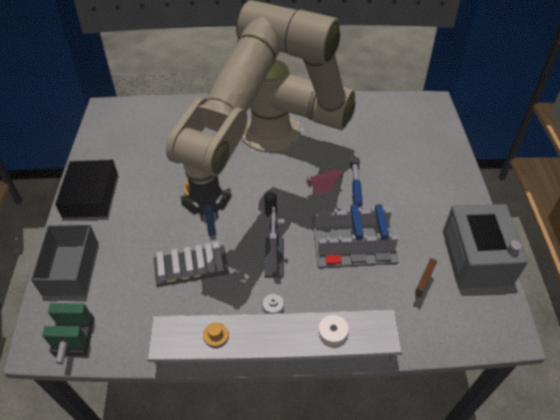

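The wrist view shows the ladder under and right of the blade: dots "1" (287,147), "2" (313,147), "3" (344,147), "4" (381,147), "5" (422,147). The other two blades still hang. I'll refine the ladder pose from this picture.

```bash
python3 - <<'E'
from h import *
im=cv2.imread('pics/w6.png'); cv2.imwrite('pics/w6z.png',cv2.resize(im[130:260,240:480],None,fx=3.3,fy=3.3,interpolation=cv2.INTER_CUBIC))
E
```

```text
(no output)
```

View pics/w6z.png

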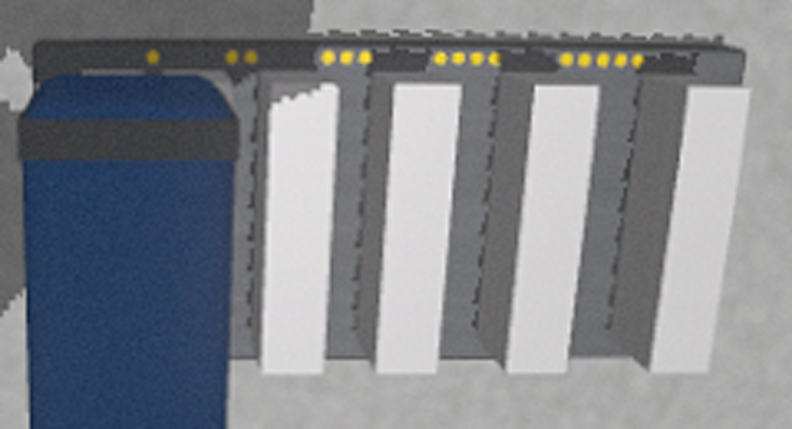

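```bash
python3 - <<'E'
from h import *
import pickle
from scipy.optimize import least_squares
c=pickle.load(open('w6.pkl','rb'))
Z=lambda u:np.array(u)/3.3+[239.65,129.65]
W=[(31.75,(270,86),(338,86),(261,373),(323,373)),(-1.75,(393,85),(462,85),(375,373),(436,373)),(-40.25,(534,86),(599,86),(505,373),(567,373)),(-83.75,(688,87),(750,87),(650,373),(711,373))]
obs=[]
for y,a,b,d,e in W: obs+=[(42,y+9,a),(42,y-9,b),(-42,y+9,d),(-42,y-9,e)]
for fz in (0,1):
    def f(p): return np.ravel([proj([p[0]+a*np.cos(p[2])-b*np.sin(p[2]),p[1]+a*np.sin(p[2])+b*np.cos(p[2]),p[3] if fz else 45],c)[0]-Z(u) for a,b,u in obs])
    r=least_squares(f,[602,-242,.185,45],x_scale=[1,1,.01,1]); p=r.x; print(p.round(3),r.fun.reshape(-1,2).round(1).tolist())
    for k,y in enumerate((72,46,15,-21,-62)): print(k+1,(p[0]-y*np.sin(p[2])).round(1),(p[1]+y*np.cos(p[2])).round(1))
# bar edge in same view
for u in ((246.5,165.5),(312,165.5)): print(at_z(u,c,205+19+13))
s=ctrl.sense(); print(s["eef_pos"],rot(s).as_matrix().round(3).tolist())
E
```

```text
[ 6.01156e+02 -2.45221e+02  1.90000e-01  4.50000e+01] [[0.2, -0.5], [-0.2, -0.5], [0.1, 0.7], [-0.0, 0.6], [0.4, -0.2], [-0.5, -0.1], [0.3, 0.5], [0.3, 0.4], [0.1, -0.2], [-0.0, -0.1], [0.3, 0.2], [-0.3, 0.0], [0.2, -0.1], [0.2, 0.2], [-0.1, -0.2], [-1.0, -0.4]]
1 587.6 -174.5
2 592.5 -200.0
3 598.3 -230.5
4 605.1 -265.8
5 612.9 -306.1
[ 6.01099e+02 -2.45344e+02  1.90000e-01  4.46670e+01] [[0.3, -0.5], [-0.1, -0.5], [0.2, 0.6], [0.0, 0.5], [0.5, -0.1], [-0.5, -0.0], [0.3, 0.4], [0.3, 0.3], [0.1, -0.2], [-0.1, -0.0], [0.3, 0.1], [-0.4, -0.0], [0.1, -0.1], [0.2, 0.2], [-0.2, -0.3], [-1.0, -0.5]]
1 587.5 -174.6
2 592.4 -200.2
3 598.3 -230.6
4 605.1 -266.0
5 612.8 -306.2
[ 645.45805943 -145.41528628  237.        ]
[ 649.41598374 -166.43297655  237.        ]
[ 589.62721097 -166.0536416   205.16240389] [[-0.983, 0.002, 0.185], [-0.185, -0.001, -0.983], [-0.002, -1.0, 0.002]]
```

```bash
python3 - <<'E'
from h import *
im=cv2.imread('pics/sc6.png'); cv2.imwrite('pics/sc6z.png',cv2.resize(im[170:290,150:290],None,fx=5,fy=5,interpolation=cv2.INTER_CUBIC))
go([590.5,-173.9,115],tgt(0.19,True))
E
```

```text
t 6.67 pos [ 589.6 -166.1  205.2] shift cm [0.08, 9.02, 0.77] rv [-0.002, -0.004, -0.002] dist 91 j [-0.47  0.53  1.25 -0.    1.36  0.92] F [-0.2 -0.4 -5.1] w 0.245
```

View pics/sc6z.png

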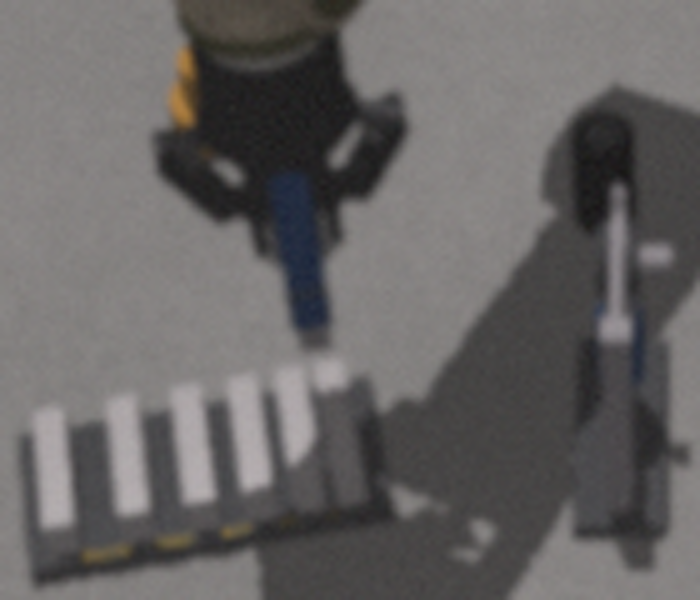

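```bash

python3 -m inch '[0.1,3,0.77,0,0.004,0,0.1,6.5,0.77,0,0.004,0,0.1,9,0.77,0,0.004,0,0.1,10,0.77,0,0.004,0,0.1,10,0.77,0,0.004,0,0.1,10,0.77,0,0.004,0]'
python3 - <<'E'
from h import *
go([590.5,-173.9,89],tgt(0.19,True))
shot('w7')
E
```

```text
time_s: 7.17
eef_pos: [590.4, -174.1, 105.3]
ee_rot: [-0.065, 0.064, -0.704, 0.705]
force: [-0.4, -0.6, -4.3]
grip_width: 0.244
t 7.17 pos [ 590.4 -174.1  105.3] shift cm [-0.01, 1.63, -0.02] rv [-0.001, -0.008, -0.002] dist 16 j [-0.48  0.62  1.36  0.    1.15  0.91] F [-0.4 -0.6 -4.3] w 0.244
```

View pics/w7.png

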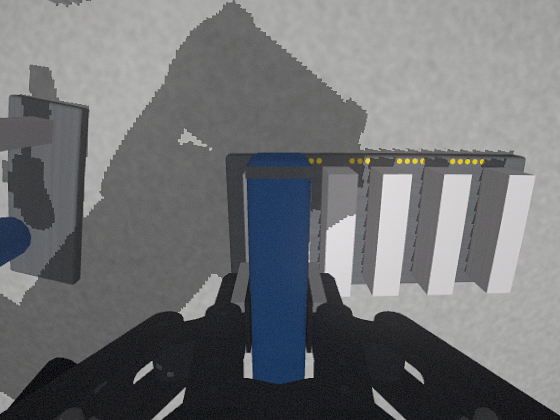

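The bar sits above slot 1, at column 279, with dot 1 hidden behind it and dots 2 at (315,160). Going down gently.

```bash

python3 -m inch '[0,0.7,0,0,-0.008,0,0,1.2,0,0,-0.008,0,0,1.3,0,0,-0.008,0,0,1.4,0,0,-0.008,0,0,1.5,0,0,-0.008,0]'
python3 -m inch '[0,0.1,0,0,0,0,0,0.2,0,0,0,0]'

```

```text
time_s: 7.63
eef_pos: [589.6, -173.9, 89.0]
ee_rot: [-0.067, 0.067, -0.704, 0.704]
force: [-4.6, 2.0, 4.7]
grip_width: 0.247
time_s: 7.8
eef_pos: [589.7, -174.0, 89.0]
ee_rot: [-0.067, 0.067, -0.704, 0.704]
force: [-10.8, 2.9, 20.1]
grip_width: 0.246
```

```bash

python3 -m inch '[0,0,0,0,0,0,0,0,0,0,0,0,0,0,0,0,0,0]'
python3 - <<'E'
from h import *
shot('w8');shot('sd8','side'); shot('sc8','scene')
go([590.5,-173.9,89],tgt(0.19,True))
go([592.4+3,-200.1+.5,100],tgt(0.19,True))
E
```

```text
time_s: 8.05
eef_pos: [589.8, -174.0, 89.0]
ee_rot: [-0.067, 0.067, -0.704, 0.704]
force: [-8.6, 2.8, 13.1]
grip_width: 0.247
t 8.2 pos [ 589.8 -174.    89. ] shift cm [-0.07, -0.0, 0.0] rv [-0.001, 0.0, -0.001] dist 1 j [-0.48  0.64  1.38 -0.    1.12  0.9 ] F [-8.   1.4 11.8] w 0.248
t 8.2 pos [ 589.8 -174.    89. ] shift cm [-0.07, -1.1, 2.62] rv [-0.001, 0.0, -0.001] dist 28 j [-0.48  0.64  1.38 -0.    1.12  0.9 ] F [-8.   1.4 11.8] w 0.248
```

View pics/w8.png

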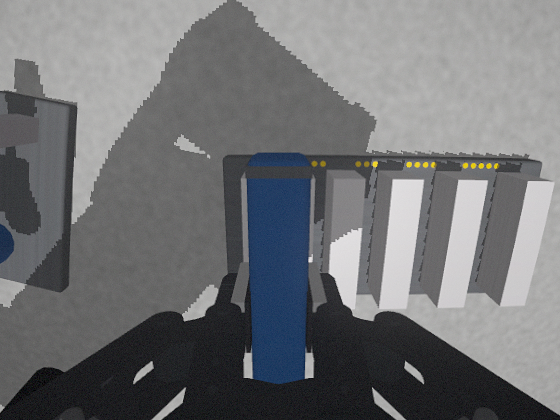

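```bash

python3 -m inch '[0,-1.3,0,0,0,0,0,-1.3,0,0,0,0,0,-1.3,2.6,0,0,0,0,-1.3,2.6,0,0,0,0,-1.3,2.6,0,0,0,0,-1.3,2.6,0,0,0]'
python3 - <<'E'
from h import *
go([592.4+3,-200.1+.5,89],tgt(0.19,True))
shot('w9')
E
```

```text
time_s: 8.7
eef_pos: [594.3, -199.1, 98.9]
ee_rot: [0.067, -0.067, 0.704, -0.704]
force: [0.2, -0.6, -4.8]
grip_width: 0.248
t 8.7 pos [ 594.3 -199.1   98.9] shift cm [-0.1, 0.99, 0.07] rv [0.001, -0.001, 0.0] dist 10 j [-0.51  0.66  1.33  0.    1.16  0.87] F [ 0.2 -0.6 -4.8] w 0.248
```

View pics/w9.png

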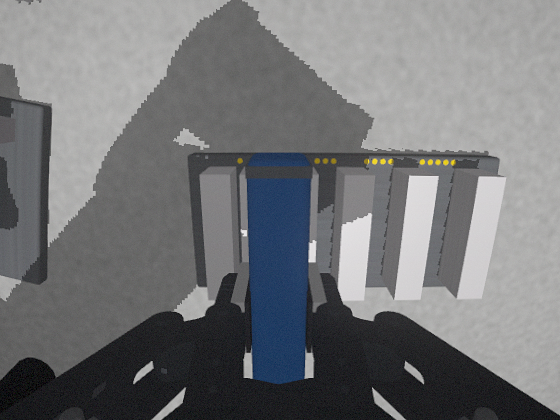

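```bash
python3 - <<'E'
from h import *
im=cv2.imread('pics/w9.png'); cv2.imwrite('pics/w9z.png',cv2.resize(im[145:310,180:515],None,fx=2.38,fy=3,interpolation=cv2.INTER_CUBIC))
E
```

```text
(no output)
```

View pics/w9z.png

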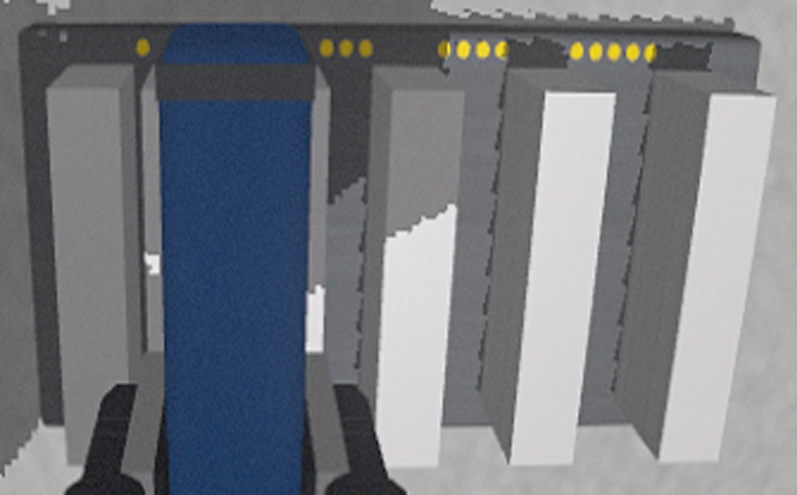

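```bash
cat > lf.py <<'E'
from h import *
import pickle
from scipy.optimize import least_squares
def ladfit(name,obs):
    c=pickle.load(open(name+'.pkl','rb'))
    def f(p): return np.ravel([proj([p[0]+a*np.cos(p[2])-b*np.sin(p[2]),p[1]+a*np.sin(p[2])+b*np.cos(p[2]),45],c)[0]-u for a,b,u in obs])
    r=least_squares(f,[602,-242,.185],x_scale=[1,1,.01],loss='soft_l1'); p=r.x; print(p.round(3),r.fun.reshape(-1,2).round(1).tolist())
    for k,y in enumerate((72,46,15,-21,-62)): print(k+1,(p[0]-y*np.sin(p[2])).round(1),(p[1]+y*np.cos(p[2])).round(1))
    return p
E
python3 - <<'E'
from lf import *
Z=lambda u:np.array(u)/[2.38,3]+[179.7,144.7]
W=[(-1.75,(386,90),(464,90),(380,467),(437,467)),(-40.25,(545,92),(615,92),(511,464),(573,464)),(-83.75,(711,95),(776,95),(660,461),(718,461))]
obs=[(42,92.75,Z((47,88))),(42,74.75,Z((122,88))),(-42,92.75,Z((66,465)))]
for y,a,b,d,e in W: obs+=[(42,y+9,Z(a)),(42,y-9,Z(b)),(-42,y+9,Z(d)),(-42,y-9,Z(e))]
p=ladfit('w9',obs)
s=ctrl.sense(); R=np.array([[np.cos(p[2]),np.sin(p[2])],[-np.sin(p[2]),np.cos(p[2])]]); print("TCP in ladder",R@(s["eef_pos"][:2]-p[:2]))
c=pickle.load(open('w9.pkl','rb'))
for u in ((246.3,178.5),(312.6,178.5)): w=at_z(u,c,98.9+19+13);print("bar end in ladder",R@(w[:2]-p[:2]))
for u in ((253,380),(306,380)): w=at_z(u,c,98.9+19+13);print("bar near",R@(w[:2]-p[:2]))
E
```

```text
[ 6.01382e+02 -2.45279e+02  1.88000e-01] [[-0.2, 0.3], [-1.3, 0.3], [0.6, 0.1], [2.7, -0.1], [0.2, 0.1], [-2.6, -0.1], [0.4, -0.3], [0.2, -0.3], [0.1, 0.1], [-0.4, 0.4], [-0.3, -0.0], [0.2, -0.4], [0.4, 0.1], [-0.5, 0.3], [0.1, -0.3]]
1 588.0 -174.5
2 592.8 -200.1
3 598.6 -230.5
4 605.3 -265.9
5 612.9 -306.2
TCP in ladder [ 1.70234554 46.90197676]
bar end in ladder [56.13110677 56.74288453]
bar end in ladder [56.17674895 34.78029155]
bar near [-27.70928082  56.42362719]
bar near [-27.65350859  34.56755648]
```

```bash

python3 -m inch '[0,0.5,0,0,0,0,0,0.8,0,0,0,0,0,0.9,0,0,0,0,0,1.0,0,0,0,0,0,1.1,0,0,0,0]'
python3 -m inch '[0,0.1,0,0,0,0,0,0.2,0,0,0,0]'

```

```text
time_s: 9.17
eef_pos: [594.4, -199.2, 89.0]
ee_rot: [0.067, -0.067, 0.704, -0.704]
force: [-5.0, 1.8, 6.6]
grip_width: 0.25
time_s: 9.33
eef_pos: [594.6, -199.3, 89.0]
ee_rot: [-0.067, 0.067, -0.704, 0.704]
force: [-11.1, 4.5, 20.7]
grip_width: 0.255
```

```bash

python3 -m inch '[0,-0.1,0.1,0,0,0,0,-0.1,0.2,0,0,0,0,-0.1,0.2,0,0,0]'
python3 -m inch '[0,0,-0.2,0,0,0,0,0,-0.4,0,0,0,0,0,-0.4,0,0,0]'
python3 -c "
from h import *
shot('sc10','scene'); shot('sd10','side')
im=cv2.imread('pics/sc10.png'); a=cv2.resize(im[190:290,150:250],None,fx=4,fy=4,interpolation=cv2.INTER_CUBIC)
im=cv2.imread('pics/sd10.png'); b=cv2.resize(im[120:220,215:315],None,fx=4,fy=4,interpolation=cv2.INTER_CUBIC)
cv2.imwrite('pics/x10.png',np.hstack([a,b]))"

```

```text
time_s: 9.58
eef_pos: [595.5, -201.3, 89.0]
ee_rot: [-0.068, 0.066, -0.704, 0.704]
force: [-2.5, 3.4, 6.8]
grip_width: 0.25
time_s: 9.83
eef_pos: [595.1, -198.5, 88.9]
ee_rot: [-0.068, 0.066, -0.703, 0.705]
force: [1.0, -4.4, 5.7]
grip_width: 0.249
```

View pics/x10.png

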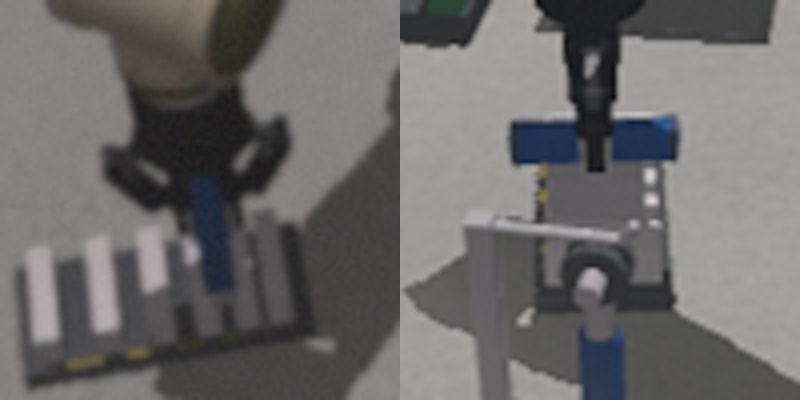

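```bash

python3 -m inch '[0,-1.1,0,0,0,0,0,-1.1,0,0,0,0,0,-1.1,3.26,0,0,0,0,-1.1,3.26,0,0,0,0,-1.1,3.26,0,0,0,0,-1.1,3.26,0,0,0,0,-1.1,3.26,0,0,0]'
python3 - <<'E'
from h import *
go([598.6+3,-230.5+.5,89],tgt(0.189,True))
im,c=shot('w11')
im=cv2.imread('pics/w11.png'); cv2.imwrite('pics/w11z.png',cv2.resize(im[145:310,130:490],None,fx=2.2,fy=3,interpolation=cv2.INTER_CUBIC))
E
```

```text
time_s: 10.52
eef_pos: [600.0, -228.7, 98.1]
ee_rot: [0.067, -0.067, 0.704, -0.704]
force: [0.1, 0.4, -5.5]
grip_width: 0.247
t 10.52 pos [ 600.  -228.7   98.1] shift cm [-0.13, 0.91, 0.16] rv [0.001, 0.001, 0.001] dist 9 j [-0.55  0.69  1.27  0.    1.18  0.83] F [ 0.1  0.4 -5.5] w 0.247
```

View pics/w11z.png

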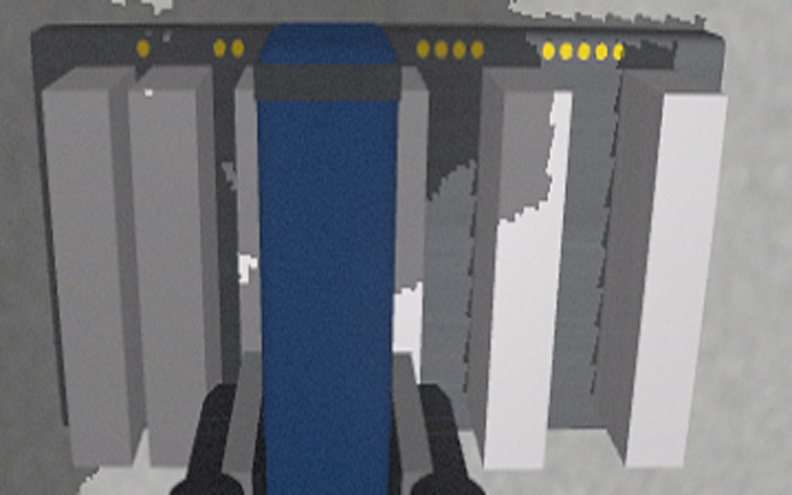

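```bash
python3 - <<'E'
from lf import *
Z=lambda u:np.array(u)/[2.2,3]+[129.7,144.7]
W=[(83.75,(44,91),(114,91),(76,468),(131,468)),(60.25,(130,91),(198,91),(150,468),(206,468)),(-40.25,(501,91),(572,91),(485,468),(543,468)),(-83.75,(664,93),(727,93),(626,466),(683,466))]
obs=[(42,40.75,Z((236,91))),(42,-10.75,Z((428,91)))]
for y,a,b,d,e in W: obs+=[(42,y+9,Z(a)),(42,y-9,Z(b)),(-42,y+9,Z(d)),(-42,y-9,Z(e))]
p=ladfit('w11',obs)
s=ctrl.sense(); R=np.array([[np.cos(p[2]),np.sin(p[2])],[-np.sin(p[2]),np.cos(p[2])]]); print("TCP in ladder",R@(s["eef_pos"][:2]-p[:2]))
c=pickle.load(open('w11.pkl','rb'))
for u in ((254,66),(402,66),(257,100),(398,100),(265,480),(393,480)): w=at_z(Z(u),c,98.1+19+13);print("bar in ladder",(R@(w[:2]-p[:2])).round(1))
E
```

```text
[ 6.01365e+02 -2.45410e+02  1.89000e-01] [[-0.6, -0.2], [0.4, -0.1], [-0.8, 0.1], [-2.7, -0.0], [-0.9, -0.5], [0.8, -0.1], [-0.7, -0.1], [-1.2, -0.2], [0.4, -0.0], [1.9, 0.2], [2.0, 0.1], [0.0, 0.3], [-0.2, 0.3], [0.3, 0.1], [0.3, 0.1], [0.6, 0.4], [0.1, 0.3], [0.2, -0.2]]
1 587.8 -174.7
2 592.7 -200.2
3 598.5 -230.7
4 605.3 -266.0
5 613.0 -306.3
TCP in ladder [ 1.88970957 16.70352567]
bar in ladder [60.3 27. ]
bar in ladder [60.3  5. ]
bar in ladder [56.5 26.7]
bar in ladder [56.5  5.5]
bar in ladder [ 8.5 26.7]
bar in ladder [8.6 4.9]
```

```bash

python3 -m inch '[0,0.4,0.1,0,0,0,0,0.7,0.1,0,0,0,0,0.9,0.1,0,0,0,0,1.0,0.1,0,0,0,0,1.1,0.1,0,0,0]'

```

```text
time_s: 10.98
eef_pos: [600.5, -230.2, 88.5]
ee_rot: [0.067, -0.067, 0.704, -0.704]
force: [-5.0, 4.1, 9.6]
grip_width: 0.245
```

```bash

python3 -m inch '[0,0.1,0,0,0,0,0,0.2,0,0,0,0]'

```

```text
time_s: 11.15
eef_pos: [600.6, -230.2, 88.3]
ee_rot: [-0.067, 0.067, -0.704, 0.704]
force: [-10.1, 6.0, 22.1]
grip_width: 0.251
```

```bash

python3 -m inch '[0,-0.1,0,0,0,0,0,-0.1,-0.05,0,0,0,0,-0.1,-0.1,0,0,0]'

```

```text
time_s: 11.4
eef_pos: [600.5, -229.8, 88.4]
ee_rot: [-0.068, 0.067, -0.703, 0.705]
force: [-3.9, 0.5, 6.2]
grip_width: 0.253
```

```bash

python3 -m inch '[0,0,-0.05,0,0,0,0,0,-0.1,0,0,0,0,0,-0.15,0,0,0]'

```

```text
time_s: 11.65
eef_pos: [600.5, -229.4, 88.3]
ee_rot: [-0.068, 0.066, -0.703, 0.705]
force: [-3.0, -5.1, 5.7]
grip_width: 0.249
```

```bash

python3 -m inch '[0,0,0.1,0,0,0,0,0,0.2,0,0,0,0,0,0.3,0,0,0]'
python3 -m inch '[0,0,0.05,0,0,0,0,0,0.1,0,0,0]'

```

```text
time_s: 11.9
eef_pos: [600.7, -230.1, 88.2]
ee_rot: [0.067, -0.067, 0.704, -0.703]
force: [-6.0, 8.3, 13.3]
grip_width: 0.247
time_s: 12.07
eef_pos: [600.8, -230.3, 88.2]
ee_rot: [0.067, -0.067, 0.705, -0.703]
force: [-6.5, 11.0, 13.5]
grip_width: 0.252
```

```bash

python3 - <<'E'
from h import *
im=cv2.imread('pics/sc6.png')
for r in (228,232,234,236,237,238,239,240):
    print(r,im[r,200:226].mean(1).astype(int).tolist(), )
shot('sc12','scene')
im=cv2.imread('pics/sc6.png'); cv2.imwrite('pics/sc6y.png',cv2.resize(im[200:255,180:240],None,fx=10,fy=10,interpolation=cv2.INTER_NEAREST))
E
```

```text
228 [134, 133, 132, 135, 132, 130, 112, 85, 57, 47, 48, 43, 48, 48, 60, 88, 117, 129, 134, 131, 132, 130, 130, 129, 129, 130]
232 [135, 136, 132, 133, 132, 133, 129, 107, 75, 53, 46, 46, 43, 43, 48, 68, 103, 126, 129, 131, 129, 129, 132, 132, 130, 130]
234 [132, 130, 131, 133, 132, 134, 131, 113, 86, 58, 47, 47, 50, 51, 54, 72, 99, 119, 128, 129, 128, 131, 133, 133, 132, 130]
236 [130, 131, 130, 131, 130, 133, 130, 128, 115, 90, 74, 67, 66, 69, 74, 88, 110, 124, 132, 132, 131, 131, 133, 132, 133, 128]
237 [132, 132, 133, 130, 132, 133, 136, 132, 125, 106, 84, 73, 71, 70, 74, 88, 110, 128, 131, 132, 134, 132, 134, 135, 129, 130]
238 [129, 135, 133, 132, 129, 133, 134, 133, 131, 114, 91, 77, 72, 74, 77, 89, 111, 125, 132, 133, 131, 132, 132, 134, 131, 129]
239 [132, 131, 132, 131, 129, 132, 133, 133, 130, 117, 101, 91, 89, 89, 95, 101, 115, 126, 131, 135, 129, 131, 130, 131, 130, 131]
240 [131, 133, 134, 128, 130, 132, 131, 131, 131, 126, 117, 108, 112, 115, 116, 123, 128, 134, 133, 133, 130, 131, 131, 130, 129, 129]
```

View pics/sc6y.png

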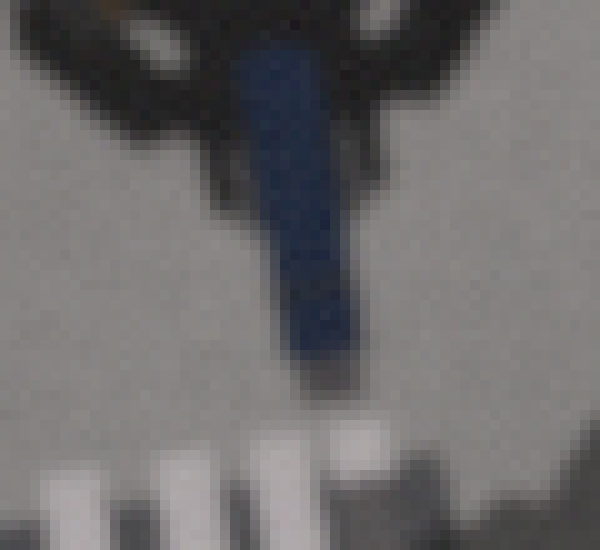

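Slot 3 refuses the blade. The blade measures about 17-18 mm in the scene view (6.1-6.5 px against 8.0 px for the 22 mm bar), and the shallow 0.7 mm dip at slot 3 fits 18 mm. Next is slot 4.

```bash

python3 -m inch '[0,-1.2,0,0,0,0,0,-1.2,0,0,0,0,0,-1.2,3.4,0,0,0,0,-1.2,3.4,0,0,0,0,-1.2,3.4,0,0,0,0,-1.2,3.4,0,0,0,0,-1.2,3.4,0,0,0,0,-1.2,3.4,0,0,0]'
python3 - <<'E'
from h import *
go([605.3,-265.9,89],tgt(0.189,True))
im,c=shot('w13')
im=cv2.imread('pics/w13.png'); cv2.imwrite('pics/w13z.png',cv2.resize(im[145:310,80:440],None,fx=2.2,fy=3,interpolation=cv2.INTER_CUBIC))
E
```

```text
time_s: 12.78
eef_pos: [607.2, -264.7, 98.4]
ee_rot: [0.067, -0.067, 0.704, -0.704]
force: [0.1, 1.0, -5.0]
grip_width: 0.244
t 12.78 pos [ 607.2 -264.7   98.4] shift cm [0.21, 0.94, 0.09] rv [0.0, 0.001, 0.0] dist 10 j [-0.59  0.73  1.19  0.    1.22  0.79] F [ 0.1  1.  -5. ] w 0.244
```

View pics/w13z.png

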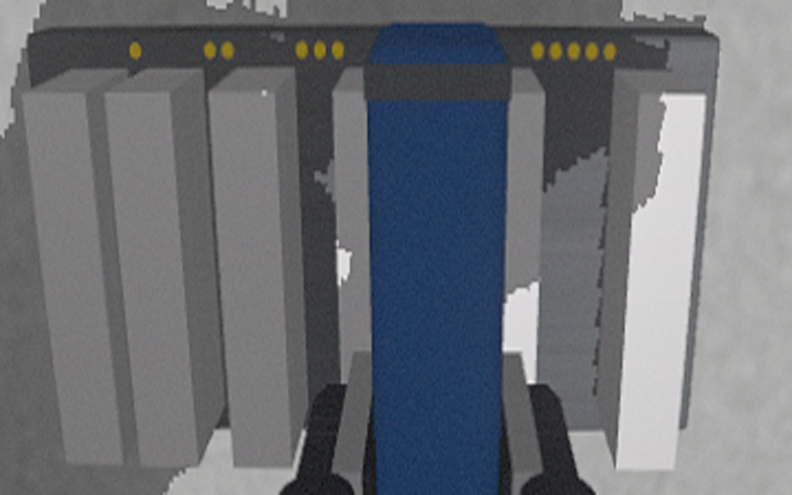

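```bash
python3 - <<'E'
from lf import *
Z=lambda u:np.array(u)/[2.2,3]+[79.7,144.7]
W=[(83.75,(23,94),(91,94),(66,467),(121,467)),(60.25,(105,93),(174,93),(143,467),(197,467)),(31.75,(210,93),(281,93),(233,468),(291,468)),(-83.75,(638,93),(706,93),(616,470),(674,470))]
obs=[(42,7.25,Z((333,92))),(42,-49.25,Z((545,92)))]
for y,a,b,d,e in W: obs+=[(42,y+9,Z(a)),(42,y-9,Z(b)),(-42,y+9,Z(d)),(-42,y-9,Z(e))]
p=ladfit('w13',obs)
s=ctrl.sense(); R=np.array([[np.cos(p[2]),np.sin(p[2])],[-np.sin(p[2]),np.cos(p[2])]]); print("TCP in ladder",R@(s["eef_pos"][:2]-p[:2]))
c=pickle.load(open('w13.pkl','rb'))
for u in ((363,66),(512,66),(366,100),(509,100),(374,480),(502,480)): w=at_z(Z(u),c,98.4+19+13);print("bar in ladder",(R@(w[:2]-p[:2])).round(1))
E
```

```text
[ 6.01208e+02 -2.45409e+02  1.87000e-01] [[0.0, 0.1], [0.1, 0.4], [-0.2, -0.0], [-2.4, -0.2], [0.6, -1.1], [1.4, -0.5], [0.1, 0.1], [-1.7, -0.1], [-0.7, -0.3], [1.1, 0.2], [-0.6, -0.2], [-2.6, -0.2], [0.3, 0.1], [0.8, 0.4], [1.0, 0.4], [0.1, 0.7], [0.0, 0.1], [0.3, -0.1]]
1 587.8 -174.7
2 592.7 -200.2
3 598.4 -230.7
4 605.1 -266.0
5 612.7 -306.3
TCP in ladder [  2.2847832  -20.10094673]
bar in ladder [60.7 -9.4]
bar in ladder [ 60.7 -31.6]
bar in ladder [56.9 -9.7]
bar in ladder [ 57.  -31.3]
bar in ladder [ 8.9 -9.9]
bar in ladder [  9.  -31.7]
```

```bash

python3 -m inch '[0,0.4,0.05,0,0,0,0,0.8,0.05,0,0,0,0,1.0,0.05,0,0,0,0,1.1,0.05,0,0,0,0,1.2,0.05,0,0,0]'

```

```text
time_s: 13.25
eef_pos: [607.2, -265.7, 86.2]
ee_rot: [0.067, -0.067, 0.704, -0.704]
force: [0.2, 0.1, -5.6]
grip_width: 0.245
```

It is going in: z is 86.2 with no contact force.

```bash

python3 -m inch '[0,0.4,0,0,0,0,0,0.9,0,0,0,0,0,1.4,0,0,0,0,0,1.8,0,0,0,0,0,2.1,0,0,0,0,0,2.1,0,0,0,0]'

```

```text
time_s: 13.75
eef_pos: [606.9, -265.6, 64.5]
ee_rot: [0.067, -0.067, 0.704, -0.704]
force: [0.2, 0.0, -5.2]
grip_width: 0.246
```

```bash

python3 -m inch '[0,0.2,0,0,0,0,0,0.35,0,0,0,0,0,0.45,0,0,0,0,0,0.55,0,0,0,0,0,0.6,0,0,0,0]'

```

```text
time_s: 14.17
eef_pos: [607.2, -265.8, 59.5]
ee_rot: [0.067, -0.067, 0.704, -0.704]
force: [-0.2, -0.2, -5.1]
grip_width: 0.247
```

```bash

python3 -m inch '[0,0.05,0,0,0,0,0,0.1,0,0,0,0,0,0.1,0,0,0,0]'

```

```text
time_s: 14.42
eef_pos: [607.3, -265.9, 59.1]
ee_rot: [-0.067, 0.067, -0.704, 0.704]
force: [-3.0, 1.3, 0.6]
grip_width: 0.249
```

Home on the slot floor: z is 59.1, 30 mm below the refusal height, and the weight has come off the wrist. Releasing.

```bash

python3 -m inch '[0,0,0,0,0,0,0,0,0,0,0,0,0,0,0,0,0,0,0,0,0,0,0,0,0,0,0,0,0,0]' -0.3
python3 - <<'E'
from h import *
shot('w14')
E
```

```text
time_s: 14.83
eef_pos: [607.4, -265.9, 58.7]
ee_rot: [-0.067, 0.067, -0.704, 0.704]
force: [0.2, 0.0, -0.1]
grip_width: 0.65
```

View pics/w14.png

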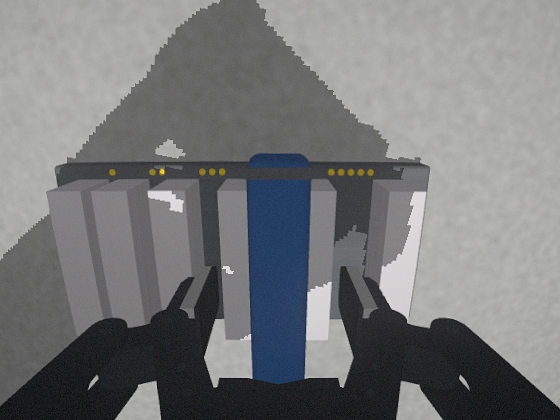

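The fingers are clear of the bar on both sides (at 215 and 345; bar at 247-309). Backing straight up.

```bash

python3 -m inch '[0,-1,0,0,0,0,0,-3,0,0,0,0,0,-6,0,0,0,0,0,-10,0,0,0,0,0,-14,0,0,0,0,0,-16,0,0,0,0,0,-16,0,0,0,0,0,-16,0,0,0,0]'
python3 - <<'E'
from h import *
go([605.3,-265.9,89],tgt(0.189,True))
shot('w15');shot('sc15','scene');shot('sd15','side')
im=cv2.imread('pics/sc15.png'); a=cv2.resize(im[170:290,150:410],None,fx=3,fy=3,interpolation=cv2.INTER_CUBIC)
cv2.imwrite('pics/sc15z.png',a)
E
```

```text
time_s: 15.55
eef_pos: [607.5, -265.9, 220.2]
ee_rot: [-0.068, 0.066, -0.703, 0.705]
force: [0.2, 0.0, -0.9]
grip_width: 0.652
t 15.55 pos [ 607.5 -265.9  220.2] shift cm [0.24, 13.12, -0.07] rv [-0.002, 0.001, -0.002] dist 131 j [-0.59  0.64  1.04  0.    1.47  0.79] F [ 0.2  0.  -0.9] w 0.652
```

View pics/w15.png

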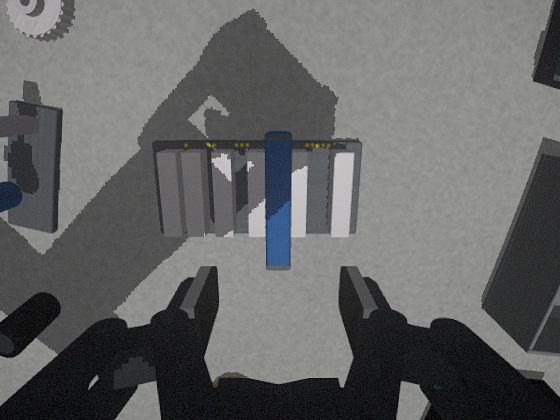

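View pics/sc15z.png

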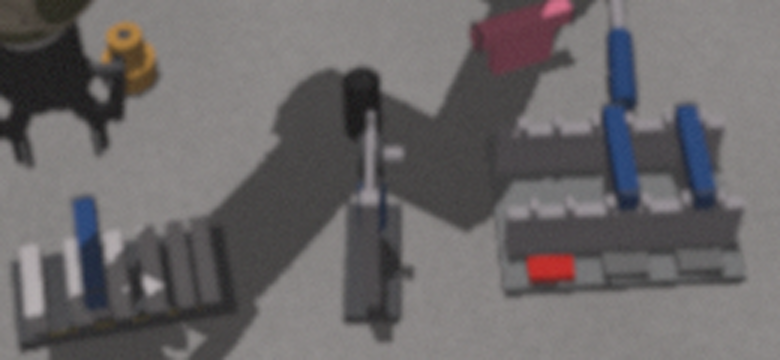

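View pics/sd15.png

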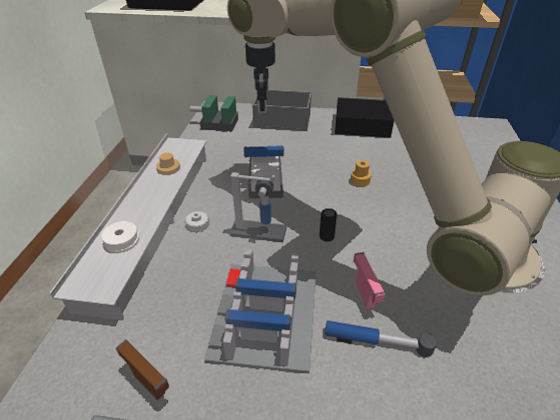

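The pictures show the blade upright in slot 4, between dot groups 3 and 5, with bar columns 265-292. The other two blades and the bystanders are where they were.

```bash
python3 - <<'E'
from h import *
s=ctrl.sense(); print(s["time_s"],s["force"].round(1),np.abs(s["dq"]).max())
c=ctrl.get_calibration('wrist')
for u in ((264.5,139),(292.5,139),(266,267),(291,267)): print(at_z(u,c,91).round(1))
print(ctrl.finish_job())
E
```

```text
15.7 [-0.   0.2  0.6] 0.005682715834304948
[ 658.8 -244.9   91. ]
[ 663.  -266.3   91. ]
[ 551.3 -265.5   91. ]
[ 555.5 -286.9   91. ]
the job is handed in; nothing more can be done
None
```

The blade from the red tile is standing in slot 4, let go, and the job was handed in at about 15.7 s. `finish_job` gave no verdict.

- **Sizing:** I rested the lower edge on slots 1, 2 and 3 in turn. Each refused it at a tool height of 88 to 89 mm, with up to about 20 N of contact force. On slots 2 and 3 I also nudged the blade sideways while it rested, to rule out a misaligned fit.
- **Fit:** Slot 4 took it without resistance. It touched the floor at a tool height of 59 mm, 30 mm below the refusal height, which matches the slot depth.
- **Blade size:** It measures about 17 to 18 mm thick in the scene picture, so it is the 18 mm blade.
- **Last checks:** The pictures after release show the blade upright in slot 4, centred at about (607, -266) mm against the fitted slot middle of (605, -266). The other two blades, the hook stand and the bystanders look unmoved, and the gripper is clear with no force on it.
- **Disagreements:**
    - The early wrist pictures put the bar top at 89 to 92 mm, against the 98 mm given in the text. I gripped close to the text height, and the closer pictures and the contact heights agreed with it.
    - Along the bar, estimates of the grip offset varied by about 5 mm, well inside the 25 mm allowed.

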